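Seat a mounted vertebra in its display socket

ROBOT

A 6-joint arm with a two-finger parallel gripper is mounted at the origin on the work surface. World frame = base frame: x ahead of the robot, y to its left, z up, the work surface at z = 0. Lengths are in m, angles in degrees, forces in N, time in s.
With the tool pointing down it reaches from about 0.3 to 0.75 m from the base axis. Payload 8.5 kg.
Tool frame: the origin (TCP) lies between the finger pads; the fingertips stand 19 mm ahead of it and the grasp point (between the pads) is the TCP; z points along the fingers, y is the direction in which the jaws open and shut (so a half turn about z gives the same grasp; the last joint's range is limited). The gripper opens to 85 mm and grips with 20 to 120 N. Pads are 22 mm wide; open, the fingers measure 114 mm over their backs; the gripper's body (76 mm by 85 mm) begins 54 mm behind the grasp point. The pads swing forward as they close: fully open they stand 13 mm farther back than shut.
Start: joints at [-78.799, 21.807, 74.336, -0, 83.858, -12.336], TCP at [0.22, -0.504, 0.214] pointing down, gripper open.
Joint ranges: [-178.18, 178.18], [-50.72, 133.34], [12.68, 142.11], [-81.47, 261.47], [9.98, 163.14], [-165.26, 165.26]. Speed limits (degrees/s): [136.94, 136.94, 180, 180, 180, 180].

INTERFACE

Orientations are given as a 3x3 rotation matrix whose columns are the frame's x, y, z axes.
In Python, from rig import env gives the robot as it stands.
- The arm moves only by the shell command python3 -m pendant 'ROWS' [OPENING] [FORCE]. ROWS is JSON, a list of rows, each a list of 2 entries, a list of its own where there are three numbers: the shift along the tool's x, y, z scaled (see below), then the turn, a rotation vector about the tool's x, y, z scaled (see below). A call has 1 to 20 rows; each row shifts and turns the commanded pose from where the row before left it, along the tool's axes as they then stand; what a row does not reach is not made up. The controller multiplies each number of a shift by 0.1 m and each number of a turn by pi/2 rad. A row lasts 1/8 s, in which the tool goes at most 62.5 mm and 10.7 degrees, less where a joint would pass 70% of its speed; a pose out of reach is approached as far as the arm can. A call with a number of a shift or a turn outside -1 to 1 is refused whole. A call with a gripper value outside its range is refused whole. OPENING is the gripper command: -1 is shut, 1 is fully open, values between are in proportion, set as the call begins (- or left out, the last holds). The fingers move at their own pace and stop on an object; FORCE is the grip in N (left out, the last holds). Time passes only in rows, so rows that do not move let the fingers close. It gives the time, the measured TCP pose, the force and the opening at its end, in the units of the state.
- env.observe(): the state, without advancing time (a new reading comes with each control period).
- env.get_image(name): name is "scene" or "top" or "wrist"; returns a dict with "image" (480x640x3 uint8, red, green, blue), "K" (3x3 intrinsics, pixels), "R" (3x3) and "t" (3): a world point X has camera coordinates R X + t. Camera axes: x right, y down, z forward; pixel columns grow to the right and rows downward; lengths in m; the calibration is good to about 2 mm. A picture is of the moment at which its call begins. There is no depth.
- env.close_job(): hands the job in, once; it reports no verdict.
The state is a dict: "time_s": time; "q": joint angles; "qvel": joint speeds; "joint_efforts": joint torques, N m; "position": TCP position; "tool_rot": TCP orientation; "ft_force": force on the tool from outside, world axes, zero at the start; "wrist_torque": the same for the moment, N m; "grip_width": finger opening in m.
Only numpy, scipy, OpenCV 4.12 (cv2) and the standard library are available. Lean on these libraries where they do the work, as an engineer would, in place of code of your own. Each camera call takes 0.05 s, during which the arm holds its last target.

TASK

Pick up the square metal bar that carries the mounted vertebra, holding it by its bare metal, and slide it tip first into the square socket of the wooden display block until it is fully home against the hidden stop. A spring catch inside drags on the bar well before the stop, so feel your way past it, never ram or force the bar, and do not lean on the vertebra. Leave the bar in the socket, let go, and leave everything else where it lies.

Things in the scene. Friction and masses are not known exactly. Their poses are not given: they have to be found in the camera images.
- bar_grip (a point): Square aluminium bar, 16 x 16 mm in section, 200 mm long, lying level across two ribs of a foam slab, about 0.12 to 0.24 kg with its vertebra. This point is on its centre line (8 mm above its underside), 10 mm behind its middle: the place to grip it, fingers on the two upright sides, between the ribs. x runs along the bar to the tip (the end that goes in), y across, z up.
- bar_tip (a point): Centre of the bar's tip face, 110 mm ahead of bar_grip; same axes. The last 3 mm step down to an 11 mm square nose. How it feels when the tip meets the stop: the stop is rubber-faced and yields about 6 N per mm, so a push that has risen by 14 N along the socket and keeps rising steeply is the stop, not the catch. Never press on the stop with over 30 N or on the block with over 40 N.
- vertebra (a point): Middle of the tan vertebra cast (about 40 mm long, 60 mm wide) fixed on a black pad on top of the bar's tail, 68 mm behind bar_grip; it covers the bar from 50 to 90 mm behind bar_grip and rises to 60 mm above the bar's underside. Not to be squeezed or leaned on (3 N at most). Same axes as bar_grip.
- mouth (a point): Centre of the mouth of the square socket, in the aluminium-faced end of the display block, the end that faces the robot; the socket's axis is level, 30 mm above the table. x points straight into the socket, y across, z up. The bore is 17.6 mm square with a 4 mm chamfer at the mouth, and closed at its far end. An aluminium strip on the block's top runs along above its axis.
- block: Fixed dark wooden block 70 mm wide, 60 mm high, 116 mm long; origin on the table right below the mouth, same axes as the mouth. In the bore's side, first met some 15 mm in, a spring catch gives a bump, then a steady drag of some 3 to 9 N, which holds the bar when let go. Beyond is the stop, at a hidden depth that differs every time, 50 to 75 mm from the mouth.
- foam: White foam slab 290 x 200 mm, fixed; its floor is 20 mm above the table, and two ribs across it, 24 mm wide and 150 mm apart, hold the bars' undersides 32 mm above the table. The origin is under its centre on the table, z up.
- spare_center (a point): Bystander: a round rod 18 mm thick and 180 mm long with a black square collar and no vertebra, lying on the same slab; point at its middle. Leave it.
- bone_a_center (a point): Bystander: loose vertebra, about 50 mm, on the green mat. Leave it.
- bone_b_center (a point): Bystander: loose vertebra, about 55 mm. Leave it.
- bone_c_center (a point): Bystander: loose vertebra, about 48 mm. Leave it.
There are look-alikes about, which are no part of the job. Several things have the shape of the block; the one meant has the colours described above.

How it is judged:
By the outcome, as a careful person would: the job done as asked, in the order asked, and still so for the second after the job is handed in, with the robot touching nothing.
It also fails if it takes over 72 s, if anything falls off the work surface, if the arm or the gripper's body presses on something with over 40 N, if the wrist force passes 120 N, or if a joint passes its speed limit or range.

## Working session

There is one attempt and no reset: what is moved stays moved. The work goes in short steps, Python scripts to look and compute and a shell command to move; the robot and the scene stay as the last step left them, time stands still between calls to the robot, and variables do not carry over. Pictures are saved under pics/ and viewed, and the job is handed in when it is done.

```bash
mkdir -p pics; ls; python3 - <<'E'
from rig import env
import cv2
for n in ["scene","top","wrist"]:
    d=env.get_image(n); cv2.imwrite(f"pics/{n}0.png",d["image"][:,:,::-1]); print(n,d["K"],d["R"],d["t"])
print(env.observe())
E
```

```text
pics
scene [[503.16798624   0.         315.83056043]
 [  0.         503.16798624 236.53564892]
 [  0.           0.           1.        ]] [[-0.15647107  0.98752335 -0.0177323 ]
 [ 0.71543654  0.10094541 -0.69134693]
 [-0.68093124 -0.12086213 -0.72230533]] [ 0.12832335 -0.30744441  1.34988867]
top [[561.60210692   0.         318.99711796]
 [  0.         561.60210692 252.52590407]
 [  0.           0.           1.        ]] [[-0.01262995 -0.99986324 -0.01067646]
 [-0.99861957  0.01315723 -0.05085121]
 [ 0.05098473  0.01001947 -0.99864917]] [-0.02160383  0.53270718  1.16100081]
wrist [[369.79712628   0.         316.8379031 ]
 [  0.         369.79712628 241.56625259]
 [  0.           0.           1.        ]] [[ 0.39997685 -0.91652408 -0.00145646]
 [-0.87216234 -0.38110456  0.30674447]
 [-0.28169376 -0.12142042 -0.95179079]] [-0.5497798  -0.04092297  0.37953228]
{'time_s': 0.15, 'q': array([-7.88001387e+01,  2.18329921e+01,  7.43709050e+01, -3.74023766e-04,
        8.38583653e+01, -1.23354448e+01]), 'qvel': array([-0.02286963, -0.08640389, -0.15120693, -0.00921982, -0.0238654 ,
       -0.00044522]), 'joint_efforts': array([ 2.97494873e-03, -4.48625779e+01, -2.31346250e+01, -1.26108162e-04,
        3.79712874e-03, -6.18047096e-06]), 'position': array([ 0.21957575, -0.50401509,  0.21376828]), 'tool_rot': array([[ 9.16813932e-01,  3.99314621e-01, -2.17435561e-04],
       [ 3.99314616e-01, -9.16813342e-01,  1.06472766e-03],
       [ 2.25813497e-04, -1.06298235e-03, -9.99999410e-01]]), 'ft_force': array([-0.61451482,  0.19427109, -0.61906869]), 'wrist_torque': array([ 0.01489133, -0.01041162, -0.0210943 ]), 'grip_width': 0.0852217943936404}
```

View pics/scene0.png

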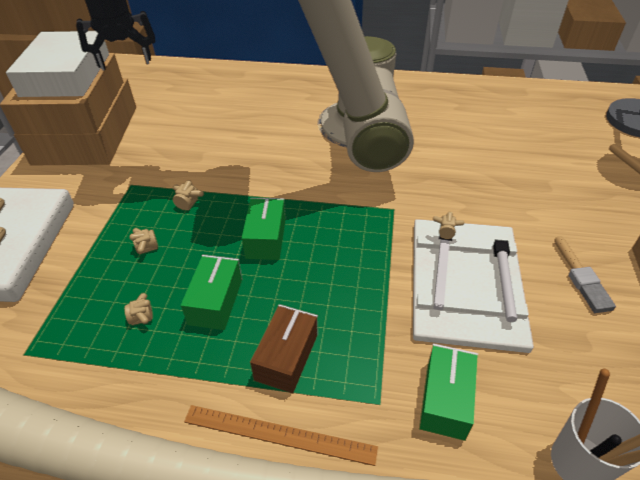

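View pics/top0.png

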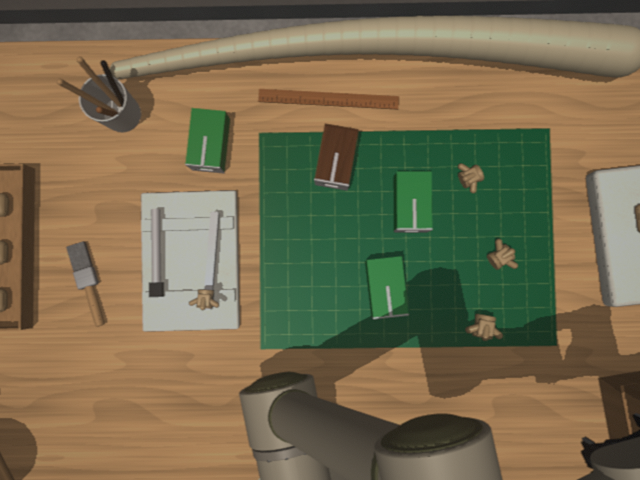

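View pics/wrist0.png

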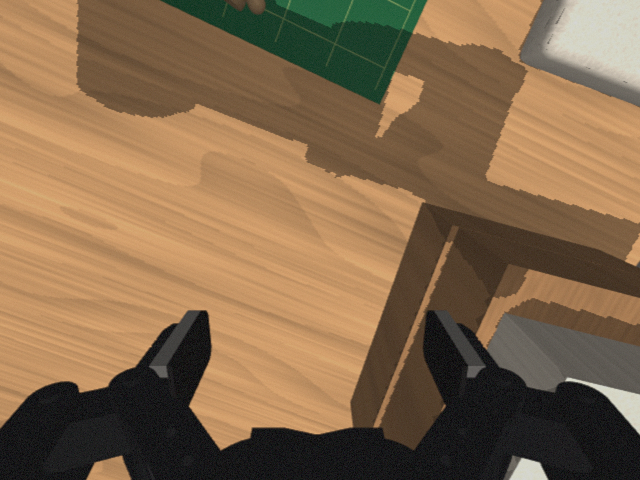

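Candidates: the thing to grasp is either the bar with the tan vertebra (top (212,250), scene (442,270)) or the round rod with the black collar (top (157,250), scene (505,280)), and I take the vertebra bar. The socket block is either the dark wooden one (top (337,157), scene (285,345)) or one of the green ones (top (413,200), (387,287), (207,140)), and I take the wooden one. Next I check close crops.

```bash
python3 - <<'E'
import cv2,numpy as np
t=cv2.imread("pics/top0.png");s=cv2.imread("pics/scene0.png")
a=cv2.resize(t[190:335,135:245],None,fx=4,fy=4,interpolation=cv2.INTER_CUBIC)
b=cv2.resize(t[115:200,305:370],None,fx=5,fy=5,interpolation=cv2.INTER_CUBIC)
c=cv2.resize(s[205:355,405:535],None,fx=4,fy=4,interpolation=cv2.INTER_CUBIC)
d=cv2.resize(s[295:395,245:325],None,fx=5,fy=5,interpolation=cv2.INTER_CUBIC)
def st(p,q):
    h=max(p.shape[0],q.shape[0]);f=lambda z:cv2.copyMakeBorder(z,0,h-z.shape[0],0,0,0)
    return np.hstack([f(p),f(q)])
cv2.imwrite("pics/crT.png",st(a,b));cv2.imwrite("pics/crS.png",st(c,d[:, :280] if 0 else cv2.resize(d,None,fx=.7,fy=.7)))
E
```

```text
(no output)
```

View pics/crT.png

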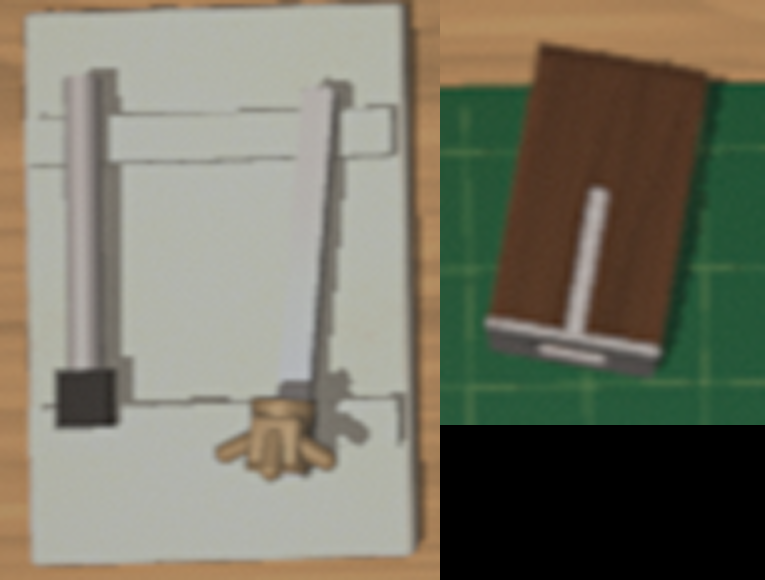

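View pics/crS.png

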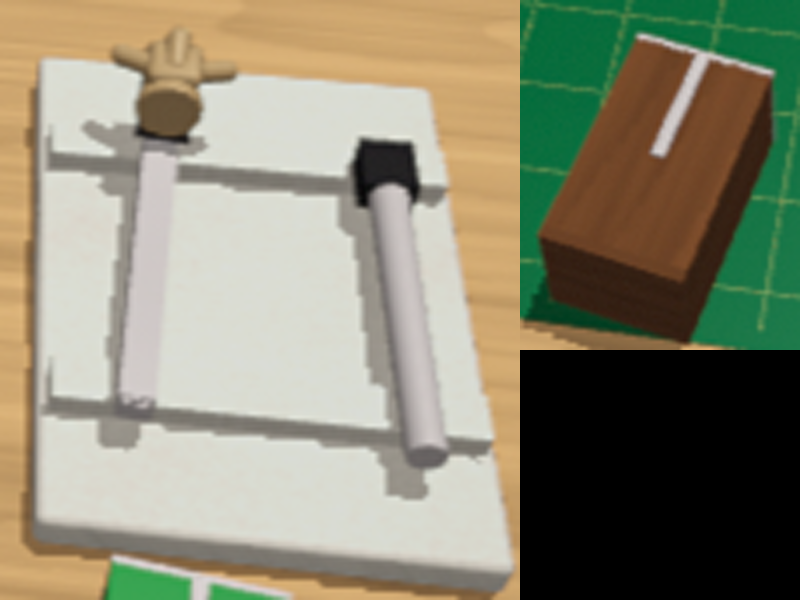

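The crops confirm it: the bar with the tan vertebra and the brown block with an aluminium face and strip. Its front face is at the robot side. Now I triangulate.

```bash
cat > h.py <<'E'
import numpy as np
from rig import env
import cv2
from scipy.optimize import least_squares
TOP=dict(K=np.array([[561.60210692,0,318.99711796],[0,561.60210692,252.52590407],[0,0,1]]),R=np.array([[-0.01262995,-0.99986324,-0.01067646],[-0.99861957,0.01315723,-0.05085121],[0.05098473,0.01001947,-0.99864917]]),t=np.array([-0.02160383,0.53270718,1.16100081]))
SC=dict(K=np.array([[503.16798624,0,315.83056043],[0,503.16798624,236.53564892],[0,0,1]]),R=np.array([[-0.15647107,0.98752335,-0.0177323],[0.71543654,0.10094541,-0.69134693],[-0.68093124,-0.12086213,-0.72230533]]),t=np.array([0.12832335,-0.30744441,1.34988867]))
def proj(c,X):
    p=c["K"]@(c["R"]@np.asarray(X)+c["t"]);return p[:2]/p[2]
def tri(obs):
    f=lambda X:np.concatenate([proj(c,X)-uv for c,uv in obs])
    r=least_squares(f,[.5,0,.05]);return r.x,np.abs(r.fun).max()
def onz(c,uv,z):
    d=c["R"].T@np.linalg.solve(c["K"],[uv[0],uv[1],1]);o=-c["R"].T@c["t"];return o+d*(z-o[2])/d[2]
def snap(n,fn):
    d=env.get_image(n);cv2.imwrite(f"pics/{fn}.png",d["image"][:,:,::-1]);np.savez(f"pics/{fn}.npz",K=d["K"],R=d["R"],t=d["t"]);return d
def load(fn):
    return dict(np.load(f"pics/{fn}.npz"))
E
python3 - <<'E'
from h import *
np.set_printoptions(precision=4,suppress=True)
for n,a,b in [("tip",(215.2,212),(439.2,304.5)),("near vert",(209.2,285),(444.5,242)),("bFL",(314.6,179.4),(317,315.9)),("bFR",(349,185.4),(278.4,305.3)),("bBL",(325,124),(292.4,375.9)),("bBR",(358.6,130),(250.7,362.7))]:
    print(n,*tri([(TOP,a),(SC,b)]))
print(env.observe()["time_s"])
E
```

```text
tip [0.616  0.1838 0.049 ] 0.9805354926479026
near vert [0.4676 0.1951 0.0523] 0.6546880930547729
bFL [ 0.6778 -0.0205  0.0605] 0.7107170016911937
bFR [ 0.6648 -0.0898  0.0591] 0.716647921495337
bBL [ 0.7913 -0.0417  0.0579] 1.3623535330598884
bBR [ 0.7782 -0.1107  0.0572] 0.9621263288368596
0.15
```

```bash
python3 - <<'E'
from h import *
np.set_printoptions(precision=4,suppress=True)
R=np.array([[ 0.39997685,-0.91652408,-0.00145646],[-0.87216234,-0.38110456,0.30674447],[-0.28169376,-0.12142042,-0.95179079]]);t=np.array([-0.5497798,-0.04092297,0.37953228])
s=env.observe();T=s["tool_rot"];p=s["position"]
print("cam in tool",T.T@(-R.T@t-p)); print("cam axes in tool",T.T@R.T)
# hover target: above bar grip (0.5,0.19,0.2) tool x yaw -4.4
tgt=np.array([0.49,0.19,0.22]); print(T.T@(tgt-p))
E
```

```text
cam in tool [ 0.0779  0.0003 -0.1592]
cam axes in tool [[ 0.0007 -0.9517 -0.307 ]
 [ 1.      0.0008 -0.0002]
 [ 0.0004 -0.307   0.9517]]
[ 0.5251 -0.5283 -0.0056]
```

```bash
python3 -m pendant '[[[0.465,-0.29,0],[0,0,0]],[[0.465,-0.29,0],[0,0,0]],[[0.465,-0.29,0],[0,0,0]],[[0.465,-0.29,0],[0,0,0]],[[0.465,-0.29,0],[0,0,0]],[[0.465,-0.29,0],[0,0,0]],[[0.465,-0.29,0],[0,0,0]],[[0.465,-0.29,0],[0,0,0]],[[0.465,-0.29,0],[0,0,0]],[[0.465,-0.29,0],[0,0,0]],[[0,0,0],[0,0,0.095]],[[0,0,0],[0,0,0.095]],[[0,0,0],[0,0,0.095]],[[0,0,0],[0,0,0.095]],[[0,0,0],[0,0,0]],[[0,0,0],[0,0,0]],[[0,0,0],[0,0,0]]]' -0.1; python3 -c "
from h import *
d=snap('wrist','w1');print(env.observe())"
```

```text
time_s: 2.28
position: [0.5301, -0.0527, 0.2142]
tool_rot: [[0.983, -0.184, -0.0], [-0.184, -0.983, 0.0], [-0.0, -0.0, -1.0]]
ft_force: [0.7, -0.2, -0.6]
grip_width: 0.0383
{'time_s': 2.325, 'q': array([-1.84149588e+01,  2.00721360e+01,  7.70626442e+01,  1.29800352e-03,
        8.28698351e+01,  8.21805796e+01]), 'qvel': array([ 0.06251939, -0.03669697, -0.05694181, -0.08976031, -0.07492719,
        0.31227345]), 'joint_efforts': array([ 4.46104123e-04, -4.29969585e+01, -2.29686588e+01,  1.39087424e-04,
        6.45737728e-04, -2.17135821e-02]), 'position': array([ 0.53011566, -0.05265176,  0.21420408]), 'tool_rot': array([[ 9.82949150e-01, -1.83877576e-01, -6.93266363e-05],
       [-1.83877573e-01, -9.82949152e-01,  4.67744547e-05],
       [-7.67453317e-05, -3.32292969e-05, -9.99999997e-01]]), 'ft_force': array([0.5013911 , 0.30057886, 0.26291889]), 'wrist_torque': array([ 0.02170865, -0.01586108, -0.03832957]), 'grip_width': 0.03863958245577978}
```

View pics/w1.png

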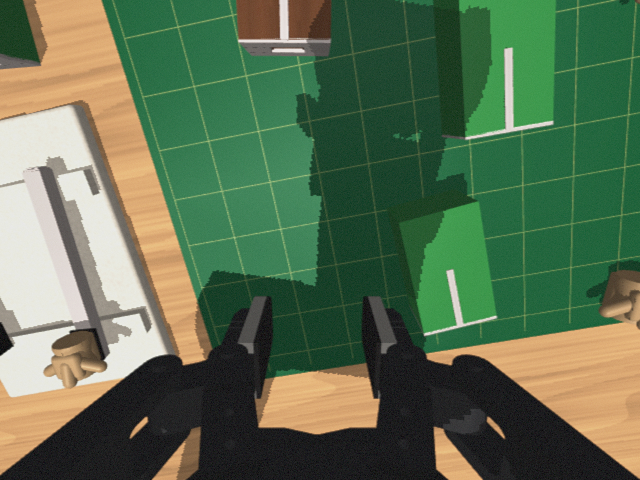

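The wooden block's mouth face shows at w1 (285,45), and the bar's tip is at (38,170). I go closer for a second view of the mouth.

```bash
python3 -m pendant '[[[0.35,-0.15,0],[0,0,0]],[[0,-0.15,0],[0,0,0]],[[0,0,0],[0,0,0]],[[0,0,0],[0,0,0]],[[0,0,0],[0,0,0]]]' >/dev/null; python3 -c "
from h import *
d=snap('wrist','w2');print(env.observe()['position'])
for f,(y0,y1,x0,x1) in dict(w1=(0,80,210,350),w2=(0,130,230,400)).items():
    i=cv2.imread(f'pics/{f}.png')[y0:y1,x0:x1]
    cv2.imwrite(f'pics/{f}c.png',cv2.resize(i,None,fx=4.5,fy=4.5,interpolation=cv2.INTER_CUBIC))
"
```

```text
[ 0.56976857 -0.02998898  0.21444499]
```

View pics/w1c.png

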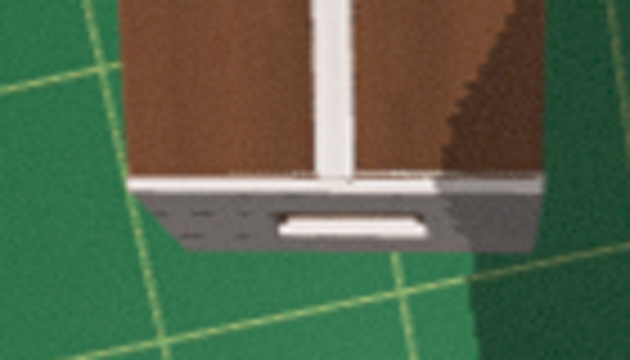

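View pics/w2c.png

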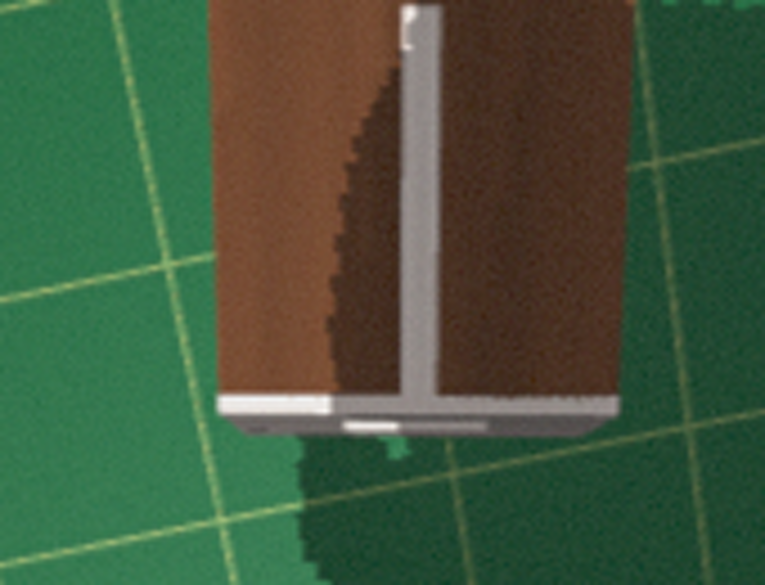

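View pics/w2.png

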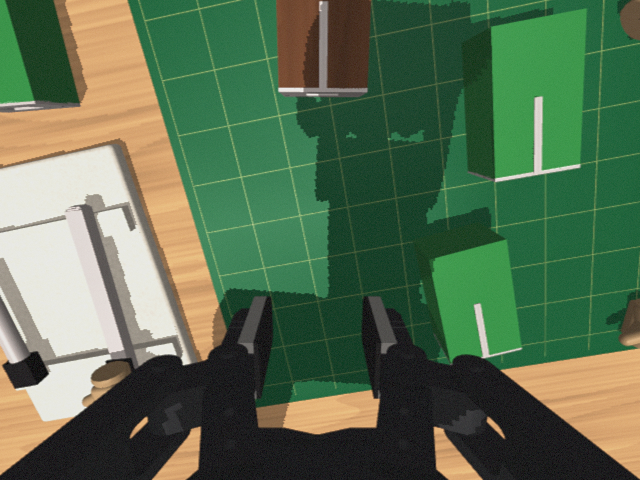

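```bash
python3 -c "
from h import *
i=cv2.imread('pics/w1.png');j=cv2.imread('pics/w2.png')
a=cv2.resize(i[155:345,10:110],None,fx=3,fy=3,interpolation=cv2.INTER_CUBIC)
b=cv2.resize(j[195:385,50:150],None,fx=3,fy=3,interpolation=cv2.INTER_CUBIC)
cv2.imwrite('pics/barc.png',np.hstack([a,b]))
np.set_printoptions(precision=4,suppress=True)
A=load('w1');B=load('w2')
o=.4
for n,a,b in [('FL',(238.4,42.2),(278.4,91.8)),('FR',(331.1,42.2),(367.8,91.8))]:
    a=np.array(a)-o;b=np.array(b)-o
    print(n,*tri([(A,a),(B,b)]),onz(A,a,.06),onz(B,b,.06))
"
```

```text
FL [ 0.6748 -0.0194  0.0598] 0.06338039996001044 [ 0.6748 -0.0195  0.06  ] [ 0.6748 -0.0194  0.06  ]
FR [ 0.6617 -0.0885  0.0611] 0.04839576490735453 [ 0.662  -0.0886  0.06  ] [ 0.6618 -0.0886  0.06  ]
```

View pics/barc.png

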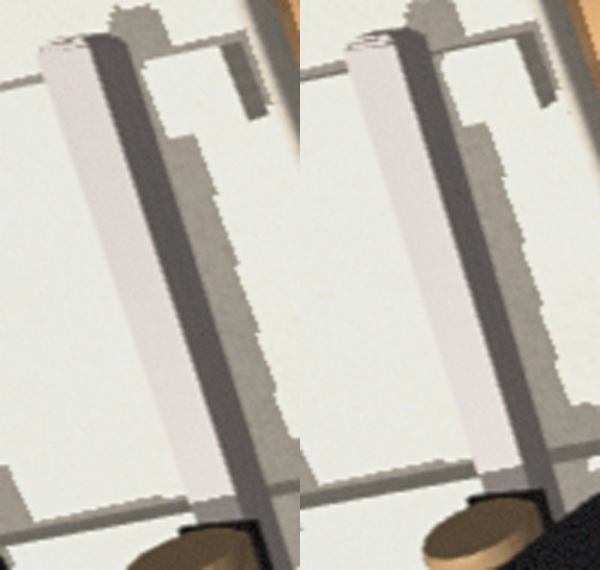

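```bash
python3 -c "
from h import *
np.set_printoptions(precision=4,suppress=True)
A=load('w1');B=load('w2')
f=lambda p,x,y:np.array(p)/3+[x,y]-.33
for C,x,y,L,R in [(A,10,155,[(40,62),(188,500)],[(90,54),(235,490)]),(B,50,195,[(48,62),(178,470)],[(95,54),(220,465)])]:
  for E in (L,R):
    P=[onz(C,f(p,x,y),.048) for p in E];d=P[0]-P[1];print(P[0],P[1],np.degrees(np.arctan2(d[1],d[0])))
print('tri L',tri([(A,f((40,62),10,155)),(B,f((48,62),50,195))]),tri([(A,f((90,54),10,155)),(B,f((95,54),50,195))]))
"
```

```text
[0.6103 0.1931 0.048 ] [0.466  0.2059 0.048 ] -5.051406143110879
[0.6098 0.1778 0.048 ] [0.4667 0.1892 0.048 ] -4.5281227266355915
[0.6096 0.1931 0.048 ] [0.4663 0.2052 0.048 ] -4.839490737953236
[0.6093 0.1782 0.048 ] [0.4655 0.1905 0.048 ] -4.86365796837475
tri L (array([0.6102, 0.1895, 0.0526]), np.float64(0.1347431297885464)) (array([0.6097, 0.1767, 0.0499]), np.float64(0.22895223904919249))
```

```bash
python3 -m pendant '[[[-0.27,-0.52,0],[0,0,0]],[[-0.27,-0.52,0],[0,0,0]],[[-0.27,-0.52,0],[0,0,0]],[[-0.26,-0.52,0],[0,0,0]],[[0,0,0],[0,0,-0.064]],[[0,0,0.3],[0,0,0]],[[0,0,0.3],[0,0,0]],[[0,0,0],[0,0,0]],[[0,0,0],[0,0,0]],[[0,0,0],[0,0,0]]]' ; python3 -c "
from h import *
d=snap('wrist','w3')"
```

```text
time_s: 4.25
position: [0.504, 0.1946, 0.1555]
tool_rot: [[0.996, -0.086, 0.002], [-0.086, -0.996, 0.0], [0.002, -0.001, -1.0]]
ft_force: [-0.0, -0.5, 0.0]
grip_width: 0.038
```

View pics/w3.png

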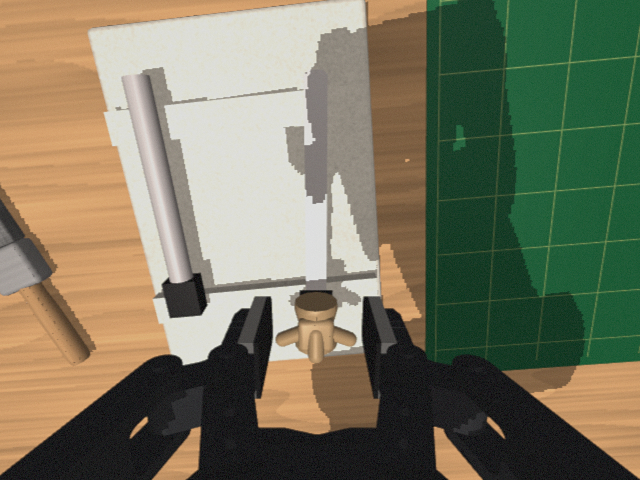

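The bar runs down column 316, centred between the fingers: tip near (316,69), vertebra at (316,320). I measure the edges.

```bash
python3 -c "
from h import *
i=cv2.imread('pics/w3.png')
cv2.imwrite('pics/w3c.png',np.hstack([cv2.resize(i[60:110,290:345],None,fx=7,fy=7,interpolation=cv2.INTER_CUBIC),cv2.resize(i[250:300,290:345],None,fx=7,fy=7,interpolation=cv2.INTER_CUBIC)]))"
```

```text
(no output)
```

View pics/w3c.png

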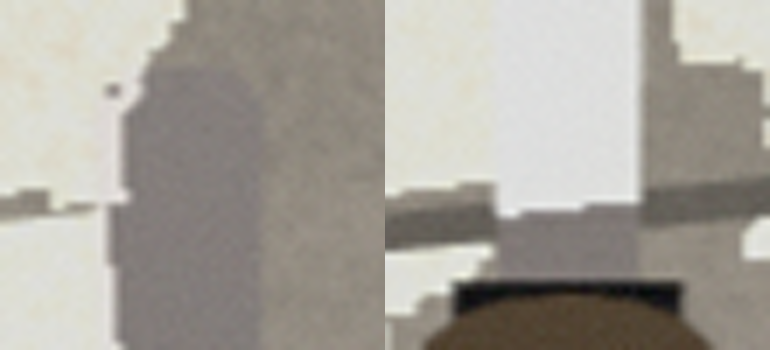

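```bash
python3 -c "
from h import *
np.set_printoptions(precision=4,suppress=True)
A=load('w3')
g=lambda x,y,y0:onz(A,(290+x/7-.43,y0+y/7-.43),.048)
tl,tr=g(106,100,60),g(262,100,60);bl,br=g(112,180,250),g(257,180,250)
c0,c1=(tl+tr)/2,(bl+br)/2;d=c0-c1;d/=np.hypot(*d[:2])
print(tl,tr,bl,br,np.degrees(np.arctan2(d[1],d[0])),np.hypot(*(tl-tr)[:2]),np.hypot(*(bl-br)[:2]))
tip=onz(A,(290+184/7-.4,60+68/7-.4),.0455);print('nose',tip,'shoulder',g(184,90,60));print('pad front',onz(A,(290+180/7,250+280/7-.4),.048))
u=np.array([np.cos(np.radians(-4.8)),np.sin(np.radians(-4.8)),0]);print('grip',tip-.11*u)
s=env.observe();print(s['position'],s['tool_rot'][:,0],s['tool_rot'][:,2],s['ft_force'])
"
```

```text
[0.6131 0.1927 0.048 ] [0.6118 0.178  0.048 ] [0.4694 0.2057 0.048 ] [0.4681 0.1896 0.048 ] -4.894944327808991 0.01475321062935832 0.01617697302256482
nose [0.6155 0.185  0.0455] shoulder [0.6133 0.1852 0.048 ]
pad front [0.4566 0.1988 0.048 ]
grip [0.5059 0.1942 0.0455]
[0.5039 0.1946 0.1553] [ 0.9963 -0.0855  0.002 ] [ 0.002   0.0003 -1.    ] [-0.5301  0.1649 -0.4144]
```

```bash
python3 -m pendant '[[[0.035,0,0.3],[0,0,0]],[[0,0,0.3],[0,0,0]],[[0,0,0.2],[0,0,0]],[[0,0,0.15],[0,0,0]],[[0,0,0.12],[0,0,0]],[[0,0,0.05],[0,0,0]],[[0,0,0],[0,0,0]],[[0,0,0],[0,0,0]],[[0,0,0],[0,0,0]]]' -0.1; python3 -c "
from h import *
d=snap('wrist','w4');s=env.observe();print(s['position'],s['ft_force'])"
```

```text
time_s: 5.42
position: [0.5071, 0.1943, 0.0427]
tool_rot: [[0.996, -0.085, 0.001], [-0.085, -0.996, 0.0], [0.001, -0.0, -1.0]]
ft_force: [-0.0, -1.0, 0.2]
grip_width: 0.0386
[0.507107   0.19430499 0.04259038] [-0.44276658  0.28092243 -0.42049097]
```

View pics/w4.png

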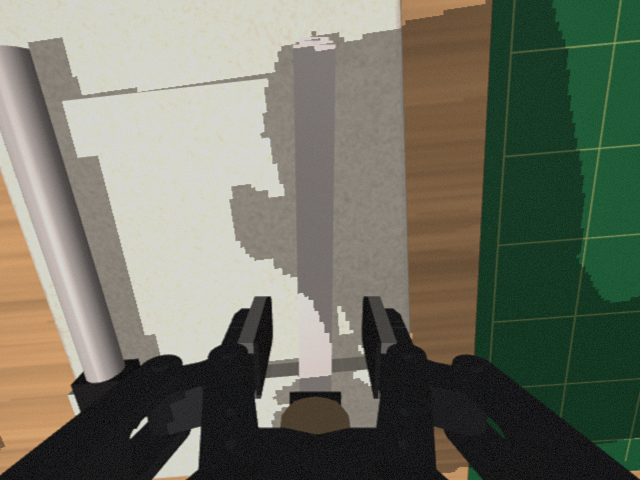

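The bar lies midway between the jaws (columns 297–334 against pads at 270/365), and the vertebra is clear behind. I close.

```bash
python3 -m pendant '[[[0,0,0],[0,0,0]],[[0,0,0],[0,0,0]],[[0,0,0],[0,0,0]],[[0,0,0],[0,0,0]],[[0,0,0],[0,0,0]],[[0,0,0],[0,0,0]],[[0,0,0],[0,0,0]],[[0,0,0],[0,0,0]]]' -1 80; python3 -m pendant '[[[0,0,-0.05],[0,0,0]],[[0,0,-0.1],[0,0,0]],[[0,0,-0.2],[0,0,0]],[[0,0,-0.2],[0,0,0]],[[0,0,0],[0,0,0]],[[0,0,0],[0,0,0]],[[0,0,0],[0,0,0]]]';python3 -c "
from h import *
d=snap('wrist','w5');s=env.observe();print(s['position'],s['ft_force'],s['wrist_torque'])"
```

```text
time_s: 6.48
position: [0.5069, 0.1942, 0.0422]
tool_rot: [[0.996, -0.085, -0.0], [-0.085, -0.996, -0.0], [-0.0, 0.0, -1.0]]
ft_force: [-0.3, -0.5, 1.0]
grip_width: -0.0001
time_s: 7.35
position: [0.5065, 0.1942, 0.0965]
tool_rot: [[0.996, -0.085, -0.001], [-0.085, -0.996, -0.0], [-0.001, 0.0, -1.0]]
ft_force: [0.1, -0.6, -0.5]
grip_width: 0.0
[0.50661158 0.19417883 0.09657148] [-1.49939956  0.77478181 -0.94279323] [ 0.04658035 -0.01856642 -0.03814366]
```

View pics/w5.png

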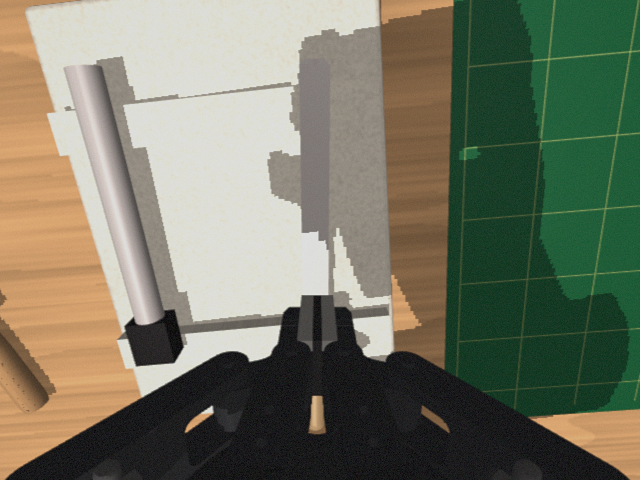

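The jaws closed on nothing (width 0) and the bar still lies on the foam. The fingertips must sit higher than I assumed, so I look from outside before trying again.

```bash
python3 -c "
from h import *
d=snap('scene','s5');print(env.observe()['position'], proj(SC,env.observe()['position']))
i=d['image'][:,:,::-1][150:370,380:540];cv2.imwrite('pics/s5c.png',cv2.resize(i,None,fx=3.6,fy=2.7*1.0,interpolation=cv2.INTER_CUBIC))
d=snap('top','t5');i=d['image'][:,:,::-1][170:400,120:320];cv2.imwrite('pics/t5c.png',cv2.resize(i,None,fx=2.5,fy=2.5,interpolation=cv2.INTER_CUBIC));print(proj(TOP,env.observe()['position']))
"
```

```text
[0.50666476 0.19419093 0.09664964] [447.80353261 240.85545866]
[204.21047612 265.03105204]
```

View pics/s5c.png

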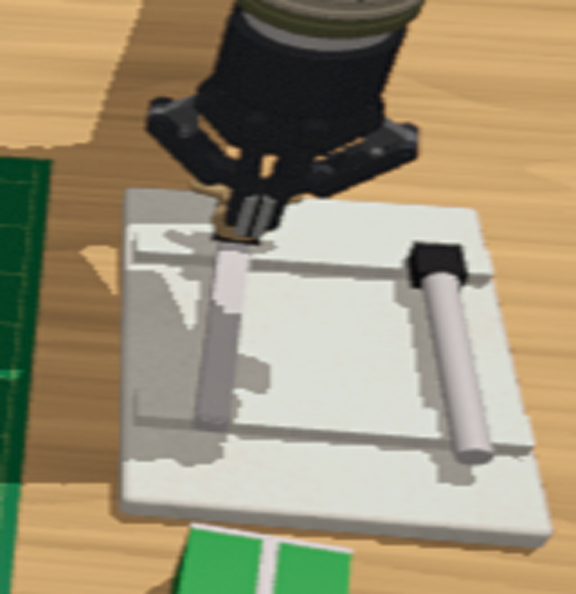

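View pics/s5.png

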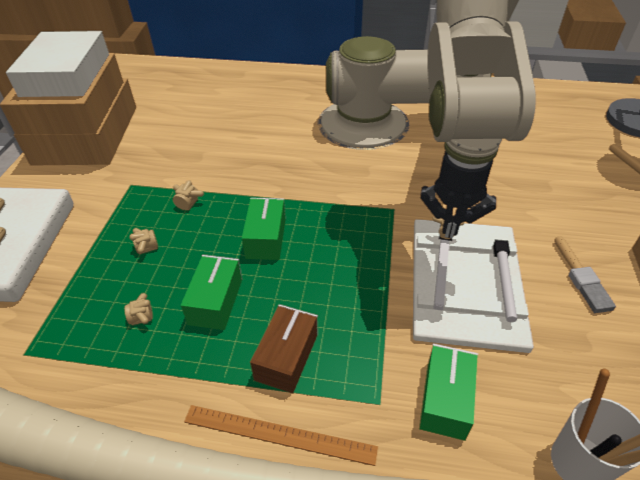

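```bash
python3 -c "
from h import *
i=cv2.imread('pics/s5.png')[205:255,425:475];j=cv2.imread('pics/w5.png')[280:345,280:355]
cv2.imwrite('pics/c5.png',np.hstack([cv2.resize(i,(400,400),interpolation=cv2.INTER_CUBIC),cv2.resize(j,(400,400),interpolation=cv2.INTER_CUBIC)]))"
```

```text
(no output)
```

View pics/c5.png

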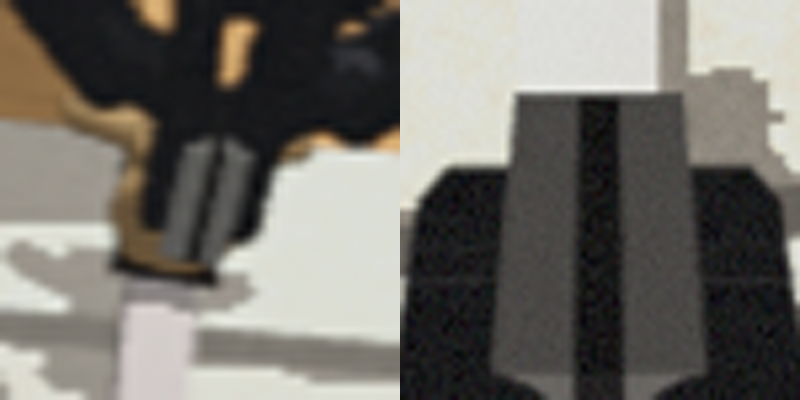

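View pics/t5c.png

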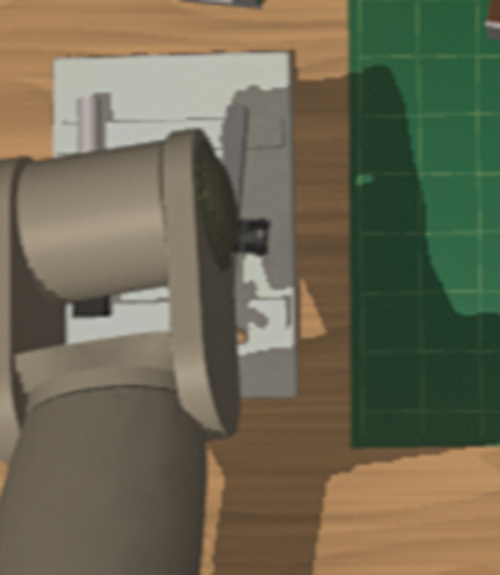

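```bash
python3 -c "
from h import *
np.set_printoptions(precision=4,suppress=True)
A=load('w5')
X,e=tri([(SC,(448.7,237.3)),(A,(317.2,295))]);s=env.observe();print(X,e,s['tool_rot'].T@(X-s['position']))
p=s['position'];T=s['tool_rot']
for z in (-.02,-.01,0,.01,.019):
  for x in (-.011,0,.011): print(x,z,proj(SC,p+T@[x,0,z]),proj(A,p+T@[x,0,z]))
"
```

```text
[0.5155 0.1925 0.115 ] 0.0015965926418743948 [ 0.0089  0.001  -0.0182]
-0.011 -0.02 [450.1414 228.8822] [314.8583 338.6937]
0 -0.02 [449.7581 233.1684] [314.8327 316.0285]
0.011 -0.02 [449.3684 237.5255] [314.8061 292.36  ]
-0.011 -0.01 [449.1743 232.755 ] [314.9799 326.505 ]
0 -0.01 [448.7861 237.0385] [314.9584 304.8919]
0.011 -0.01 [448.3917 241.392 ] [314.9359 282.378 ]
-0.011 0 [448.2223 236.5669] [315.0886 315.6145]
0 0 [447.8296 240.8471] [315.0703 294.9643]
0.011 0 [447.4305 245.1968] [315.0513 273.5011]
-0.011 0.01 [447.2853 240.3193] [315.1864 305.8252]
0 0.01 [446.8881 244.5958] [315.1708 286.059 ]
0.011 0.01 [446.4846 248.9412] [315.1546 265.5553]
-0.011 0.019 [446.4543 243.6467] [315.2662 297.8244]
0 0.019 [446.0534 247.9195] [315.2527 278.7934]
0.011 0.019 [445.6461 252.2607] [315.2387 259.0845]
```

Triangulating the tips from scene and wrist puts them 18 mm *behind* the reported TCP, not 19 mm ahead as stated. I trust the measurement: the true grasp point is about 37 mm short of the reported one. That fits the missed grasp (tips at z≈0.061, bar top 0.048). I reopen and go down again in stages.

```bash
python3 -m pendant '[[[0.02,0,0],[0,0,0]],[[0,0,0],[0,0,0]],[[0,0,0],[0,0,0]],[[0,0,0],[0,0,0]],[[0,0,0.2],[0,0,0]],[[0,0,0.2],[0,0,0]],[[0,0,0.15],[0,0,0]],[[0,0,0.1],[0,0,0]],[[0,0,0],[0,0,0]],[[0,0,0],[0,0,0]]]' -0.1; python3 -c "
from h import *
d=snap('wrist','w6');d=snap('scene','s6');s=env.observe();print(s['position'],s['ft_force'])
i=cv2.imread('pics/s6.png')[190:320,400:500];j=cv2.imread('pics/w6.png')
cv2.imwrite('pics/c6.png',np.hstack([cv2.resize(i,(300,390)),cv2.resize(j[20:,60:560],(480,390))]))"
```

```text
time_s: 8.75
position: [0.5092, 0.1942, 0.0327]
tool_rot: [[0.996, -0.085, 0.001], [-0.085, -0.996, 0.0], [0.001, -0.0, -1.0]]
ft_force: [0.5, -0.3, 0.9]
grip_width: 0.0386
[0.50920762 0.1941561  0.03278986] [-0.09858821 -0.75039419 -0.52150288]
```

View pics/c6.png

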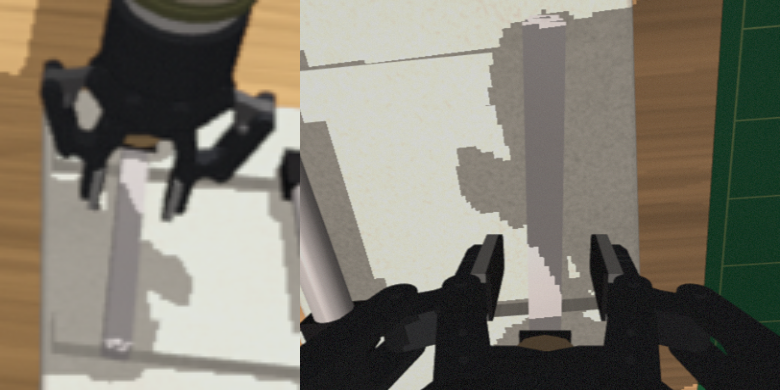

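The tips straddle the bar and are still above it. The vertebra is behind the hand. I go down the remaining 26 mm gently.

```bash
python3 -m pendant '[[[0,0,0.05],[0,0,0]],[[0,0,0.05],[0,0,0]],[[0,0,0.05],[0,0,0]],[[0,0,0],[0,0,0]]]'; python3 -m pendant '[[[0,0,0.04],[0,0,0]],[[0,0,0.04],[0,0,0]],[[0,0,0.03],[0,0,0]],[[0,0,0],[0,0,0]],[[0,0,0],[0,0,0]]]'; python3 -c "
from h import *
d=snap('wrist','w7');s=env.observe();print(s['position'],s['ft_force'])"
```

```text
time_s: 9.35
position: [0.5087, 0.194, 0.0167]
tool_rot: [[0.996, -0.085, -0.001], [-0.085, -0.996, -0.0], [-0.001, 0.0, -1.0]]
ft_force: [-0.2, -0.7, -0.3]
grip_width: 0.0386
time_s: 9.98
position: [0.509, 0.1941, 0.0063]
tool_rot: [[0.996, -0.085, 0.0], [-0.085, -0.996, 0.0], [0.0, -0.0, -1.0]]
ft_force: [-0.6, 0.4, -0.5]
grip_width: 0.0385
[0.50899086 0.19409372 0.00633243] [ 0.12409675 -0.52134834  0.25615632]
```

View pics/w7.png

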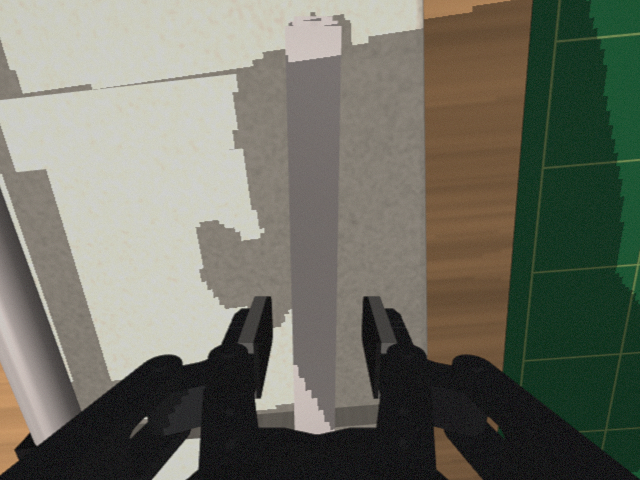

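```bash
python3 -m pendant '[[[0,0,0],[0,0,0]],[[0,0,0],[0,0,0]],[[0,0,0],[0,0,0]],[[0,0,0],[0,0,0]],[[0,0,0],[0,0,0]],[[0,0,0],[0,0,0]],[[0,0,0],[0,0,0]]]' -1 80
```

```text
time_s: 10.9
position: [0.509, 0.1942, 0.0066]
tool_rot: [[0.996, -0.085, 0.001], [-0.085, -0.996, 0.0], [0.001, -0.0, -1.0]]
ft_force: [-1.2, 0.3, 5.1]
grip_width: 0.0144
```

Gripped at width 14.4 mm. I lift.

```bash
python3 -m pendant '[[[0,0,-0.05],[0,0,0]],[[0,0,-0.1],[0,0,0]],[[0,0,-0.2],[0,0,0]],[[0,0,-0.2],[0,0,0]],[[0,0,-0.1],[0,0,0]],[[0,0,0],[0,0,0]],[[0,0,0],[0,0,0]],[[0,0,0],[0,0,0]]]';python3 -c "
from h import *
d=snap('wrist','w8');d=snap('scene','s8');s=env.observe();print(s['position'],s['tool_rot'],s['ft_force'],s['wrist_torque'])
i=cv2.imread('pics/s8.png')[170:320,400:500];j=cv2.imread('pics/w8.png')
cv2.imwrite('pics/c8.png',np.hstack([cv2.resize(i,(300,450)),cv2.resize(j[20:,60:560],(490,450))]))"
```

```text
time_s: 11.9
position: [0.5086, 0.194, 0.0706]
tool_rot: [[0.996, -0.085, -0.001], [-0.085, -0.996, -0.0], [-0.001, 0.0, -1.0]]
ft_force: [-0.8, 0.4, -1.2]
grip_width: 0.0147
[0.50872725 0.19403344 0.07079866] [[ 9.96335844e-01 -8.55231032e-02 -8.27152000e-04]
 [-8.55232124e-02 -9.96336174e-01 -9.74672095e-05]
 [-8.15785761e-04  1.67850771e-04 -9.99999653e-01]] [ 0.76761943  0.49928071 -1.78552447] [ 0.00228316 -0.04085172  0.00838949]
```

View pics/c8.png

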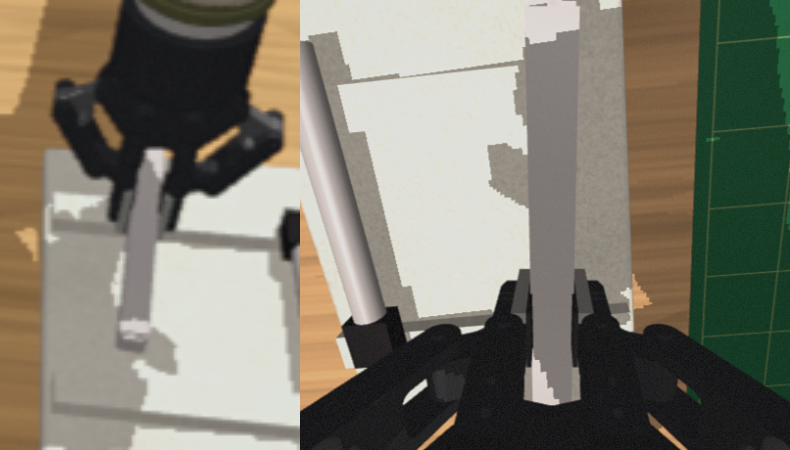

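```bash
python3 -c "
from h import *
i=cv2.imread('pics/s8.png')[255:295,425:465];j=cv2.imread('pics/w8.png')[0:60,270:360];k=cv2.imread('pics/w8.png')[250:310,270:360]
cv2.imwrite('pics/c8b.png',np.hstack([cv2.resize(i,(320,320),interpolation=cv2.INTER_CUBIC),cv2.resize(np.vstack([j,k]),(450,600),interpolation=cv2.INTER_CUBIC)[:320] if 0 else cv2.resize(j,(480,320),interpolation=cv2.INTER_CUBIC)]))
cv2.imwrite('pics/c8k.png',cv2.resize(k,(480,320),interpolation=cv2.INTER_CUBIC))"
```

```text
(no output)
```

View pics/c8b.png

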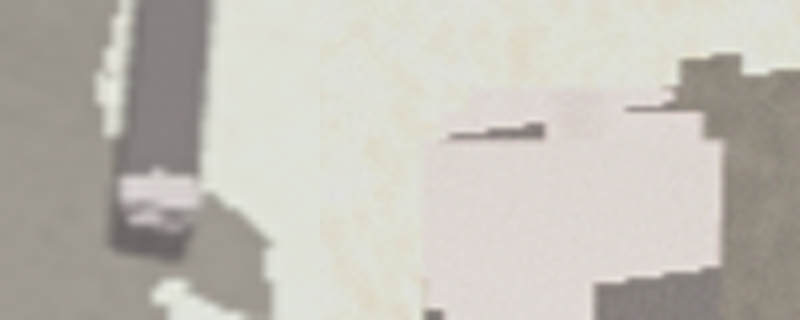

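View pics/c8k.png

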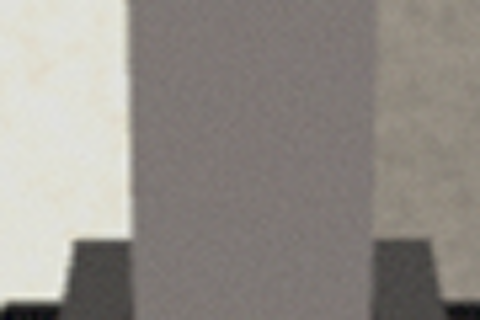

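```bash
python3 -c "
from h import *
np.set_printoptions(precision=2,suppress=True)
A=load('w8');s=env.observe();p=s['position'];T=s['tool_rot']
# bar grip point in tool: z offset: bar centre was z=.040 at reported .0065 -> tool z=-.0335; x: grip at .5055
for gx in (-.0035,-.001):
 for pit in (-2,-1,0,1,2):
  a=np.radians(pit)
  def P(x,y,z): # bar coords, pitch + = nose down
    return p+T@np.array([gx+x*np.cos(a)+z*np.sin(a),-y,-.0335+x*np.sin(a)-z*np.cos(a)])
  q=lambda C,*v:proj(C,P(*v))
  print(gx,pit,'w shL',q(A,.107,.008,.008),'shR',q(A,.107,-.008,.008),'nose',q(A,.11,0,.0055),'padL',q(A,.02,.008,.008),'| s nosebot',q(SC,.11,0,-.0055),'nosetop',q(SC,.11,0,.0055),'shBotL',q(SC,.107,.008,-.008))
"
```

```text
-0.0035 -2 w shL [284.63  24.96] shR [343.48  25.  ] nose [314.1   14.48] padL [291.79 306.63] | s nosebot [444.16 284.95] nosetop [445.29 280.61] shBotL [448.91 285.43]
-0.0035 -1 w shL [285.17  25.87] shR [343.04  25.91] nose [314.15  15.77] padL [291.85 305.79] | s nosebot [443.97 285.64] nosetop [445.09 281.41] shBotL [448.72 286.09]
-0.0035 0 w shL [285.7   26.89] shR [342.6   26.93] nose [314.2   17.16] padL [291.9  304.96] | s nosebot [443.78 286.32] nosetop [444.89 282.19] shBotL [448.53 286.72]
-0.0035 1 w shL [286.22  28.  ] shR [342.18  28.04] nose [314.25  18.64] padL [291.96 304.15] | s nosebot [443.6  286.98] nosetop [444.69 282.95] shBotL [448.34 287.34]
-0.0035 2 w shL [286.72  29.2 ] shR [341.77  29.24] nose [314.3   20.19] padL [292.01 303.35] | s nosebot [443.41 287.62] nosetop [444.5 283.7] shBotL [448.16 287.94]
-0.001 -2 w shL [284.39  14.48] shR [343.69  14.52] nose [314.09   4.05] padL [291.65 300.22] | s nosebot [444.06 286.11] nosetop [445.19 281.77] shBotL [448.81 286.59]
-0.001 -1 w shL [284.94  15.57] shR [343.24  15.61] nose [314.14   5.53] padL [291.7  299.39] | s nosebot [443.87 286.8 ] nosetop [444.99 282.57] shBotL [448.62 287.25]
-0.001 0 w shL [285.48  16.76] shR [342.8  16.8] nose [314.19   7.11] padL [291.76 298.57] | s nosebot [443.68 287.48] nosetop [444.79 283.35] shBotL [448.43 287.88]
-0.001 1 w shL [286.    18.05] shR [342.38  18.09] nose [314.24   8.76] padL [291.82 297.77] | s nosebot [443.49 288.14] nosetop [444.59 284.12] shBotL [448.25 288.5 ]
-0.001 2 w shL [286.51  19.43] shR [341.96  19.47] nose [314.28  10.5 ] padL [291.87 296.98] | s nosebot [443.31 288.78] nosetop [444.39 284.86] shBotL [448.06 289.1 ]
```

```bash
python3 -c "
from h import *
np.set_printoptions(precision=4,suppress=True)
B=load('w2')
for uv in [(433,262),(504,238),(483,357),(492,179),(585,9)]: print(uv,onz(B,uv,.06))
s=env.observe();T=s['tool_rot'];print(T.T@(np.array([.5392,-.0287,.0705])-s['position']), s['time_s'])
"
```

```text
(433, 262) [ 0.5083 -0.1265  0.06  ]
(504, 238) [ 0.5195 -0.1905  0.06  ]
(483, 357) [ 0.3984 -0.1661  0.06  ]
(492, 179) [ 0.5742 -0.1823  0.06  ]
(585, 9) [ 0.6882 -0.2552  0.06  ]
[0.0494 0.2193 0.0003] 12.0
```

The bar is level and aligned with the tool (its tip offset is about 0.9 mm in tool y). I carry it to a point 25 mm in front of the mouth, still high.

```bash
python3 -m pendant '[[[0.05,0.2,0],[0,0,0]],[[0.08,0.36,0],[0,0,0]],[[0.08,0.36,0],[0,0,0]],[[0.08,0.36,0],[0,0,0]],[[0.08,0.36,0],[0,0,0]],[[0.08,0.36,0],[0,0,0]],[[0.044,0.19,0],[0,0,0]],[[0,0,0],[0,0,0.032]],[[0,0,0],[0,0,0.033]],[[0,0,0],[0,0,0]],[[0,0,0],[0,0,0]],[[0,0,0],[0,0,0]]]';python3 -c "
from h import *
d=snap('wrist','w9');s=env.observe();print(s['position'],s['tool_rot'],s['ft_force'],s['wrist_torque'])"
```

```text
time_s: 13.5
position: [0.5394, -0.0282, 0.0712]
tool_rot: [[0.983, -0.186, -0.0], [-0.186, -0.983, 0.0], [-0.0, -0.0, -1.0]]
ft_force: [0.7, 0.2, -1.2]
grip_width: 0.0145
[ 0.53938131 -0.02821629  0.07122397] [[ 9.82550959e-01 -1.85993579e-01 -4.19654706e-05]
 [-1.85993579e-01 -9.82550960e-01  6.87686405e-06]
 [-4.25122660e-05  1.04843872e-06 -9.99999999e-01]] [-0.2305909  -0.13375188 -1.66935414] [-0.03229952  0.02383482 -0.0289359 ]
```

View pics/w9.png

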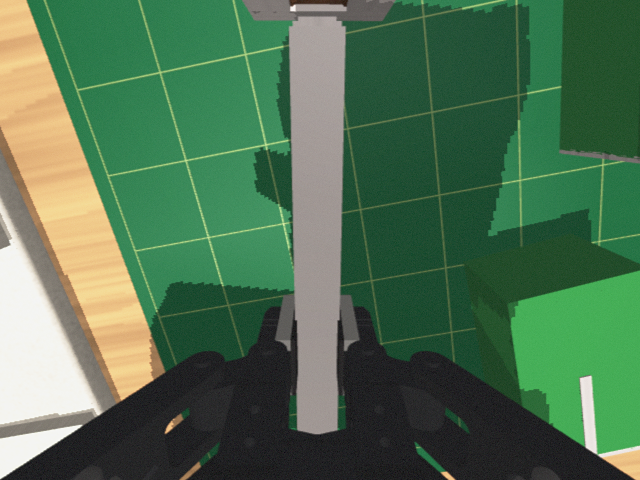

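```bash
python3 -c "
from h import *
np.set_printoptions(precision=2,suppress=True)
j=cv2.imread('pics/w9.png')[0:50,235:405];cv2.imwrite('pics/c9.png',cv2.resize(j,None,fx=4.6,fy=4.6,interpolation=cv2.INTER_CUBIC))
A=load('w9');u=np.array([.9826,-.1857,0]);v=np.array([.1857,.9826,0]);M=np.array([.6682,-.0540,.03])
q=lambda y,z:proj(A,M+y*v+(z-.03)*np.array([0,0,1]))
print('face bot L/R',q(.035,0),q(-.035,0),'chamfer outer bottom',q(.0128,.0172),q(-.0128,.0172),'L/R at .03',q(.0128,.03),q(-.0128,.03),'top',q(.035,.06),q(-.035,.06))
"
```

```text
face bot L/R [254.5   20.37] [382.01  20.44] chamfer outer bottom [292.99  11.47] [343.71  11.5 ] L/R at .03 [291.3    3.74] [345.57   3.77] top [229.99 -19.45] [407.41 -19.36]
```

View pics/c9.png

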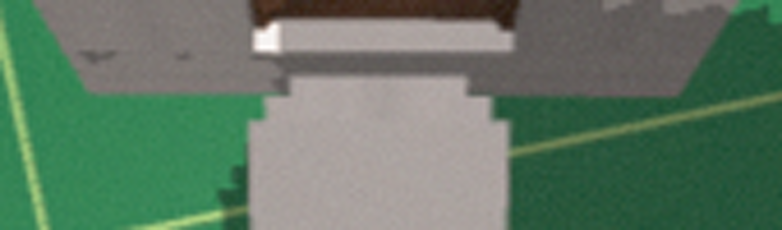

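Aligned to within 0.5 mm laterally: the mouth's chamfer is centred at column 318.2 and the bar at 317.5. I go down to socket height.

```bash
python3 -m pendant '[[[0,0.005,0.2],[0,0,0]],[[0,0,0.25],[0,0,0]],[[0,0,0.2],[0,0,0]],[[0,0,0.097],[0,0,0]],[[0,0,0],[0,0,0]],[[0,0,0],[0,0,0]],[[0,0,0],[0,0,0]]]';python3 -c "
from h import *
np.set_printoptions(precision=4,suppress=True)
d=snap('wrist','w10');d=snap('scene','s10');s=env.observe();print(s['position'],s['tool_rot'][:,0],s['tool_rot'][:,2],s['ft_force'],s['wrist_torque'])"
```

```text
time_s: 14.42
position: [0.5397, -0.0289, -0.0028]
tool_rot: [[0.982, -0.187, 0.001], [-0.187, -0.982, -0.0], [0.001, 0.0, -1.0]]
ft_force: [0.3, 0.5, -1.9]
grip_width: 0.0147
[ 0.5395 -0.0289 -0.003 ] [ 0.9824 -0.1866  0.0009] [ 0.0009 -0.0002 -1.    ] [ 0.1568 -0.1855 -1.472 ] [-0.0227  0.032  -0.0156]
```

View pics/w10.png

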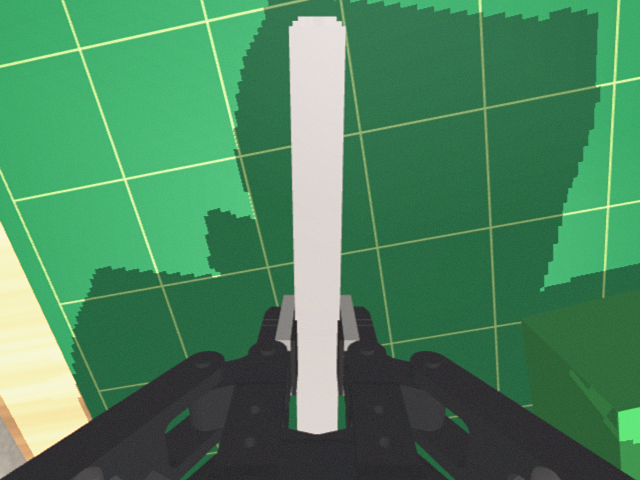

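View pics/s10.png

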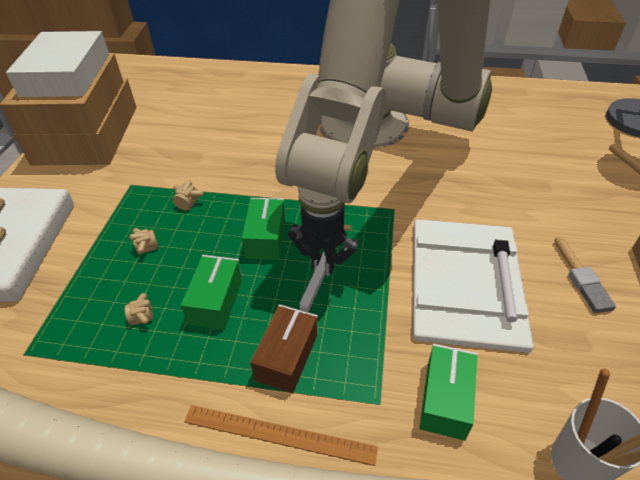

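In line with the socket, ahead of the mouth. I advance until just inside the chamfer, watching the force.

```bash
python3 -m pendant '[[[0.08,0,0.003],[0,0,0]],[[0.08,0,0],[0,0,0]],[[0.05,0,0],[0,0,0]],[[0,0,0],[0,0,0]]]'; for i in 1 2; do python3 -m pendant '[[[0.02,0,0],[0,0,0]],[[0.02,0,0],[0,0,0]],[[0,0,0],[0,0,0]]]' | egrep 'pos|ft|time'; done
```

```text
time_s: 15.02
position: [0.5603, -0.0328, -0.0039]
tool_rot: [[0.982, -0.187, 0.0], [-0.187, -0.982, -0.0], [0.0, 0.0, -1.0]]
ft_force: [-0.9, 0.2, -1.4]
grip_width: 0.0145
time_s: 15.4
position: [0.564, -0.0335, -0.0038]
ft_force: [-0.0, 1.0, -1.4]
time_s: 15.78
position: [0.568, -0.0343, -0.0038]
ft_force: [-0.6, -1.1, -2.1]
```

```bash
for i in 1 2 3; do python3 -m pendant '[[[0.02,0,0],[0,0,0]],[[0.02,0,0],[0,0,0]],[[0,0,0],[0,0,0]]]' | egrep 'pos|ft|time'; done; python3 -c "
from h import *
d=snap('wrist','w11');d=snap('scene','s11');s=env.observe();print(s['wrist_torque'])
i=cv2.imread('pics/s11.png')[240:400,240:400];j=cv2.imread('pics/w11.png')
cv2.imwrite('pics/c11.png',np.hstack([cv2.resize(i,(400,400)),cv2.resize(j[:,150:500],(350,480))[:400]]))"
```

```text
time_s: 16.15
position: [0.5719, -0.035, -0.0038]
ft_force: [0.6, -0.1, -1.3]
time_s: 16.52
position: [0.5758, -0.0358, -0.0038]
ft_force: [0.2, -0.1, -0.5]
time_s: 16.9
position: [0.5797, -0.0365, -0.0038]
ft_force: [0.6, -0.4, -0.9]
[ 0.0217217  -0.0408955   0.00399746]
```

View pics/c11.png

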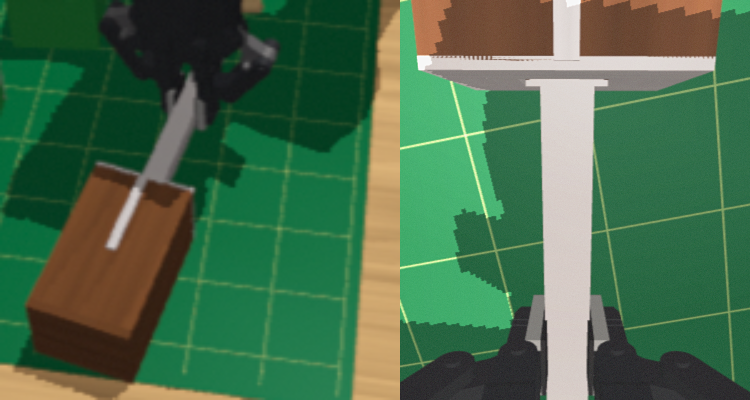

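The tip is centred in the mouth with no contact force. I continue in small steps, feeling for the catch.

```bash
for i in 1 2 3 4; do python3 -m pendant '[[[0.015,0,0],[0,0,0]],[[0.015,0,0],[0,0,0]],[[0,0,0],[0,0,0]]]' | egrep 'pos|ft|grip'; done
```

```text
position: [0.5826, -0.0371, -0.0038]
ft_force: [-0.1, 0.1, -2.0]
grip_width: 0.0147
position: [0.5856, -0.0377, -0.0038]
ft_force: [-0.2, -0.9, -1.8]
grip_width: 0.0142
position: [0.5884, -0.0384, -0.0039]
ft_force: [-2.0, -1.7, -1.4]
grip_width: 0.0145
position: [0.5918, -0.0389, -0.0037]
ft_force: [-0.7, -3.2, -1.5]
grip_width: 0.0146
```

```bash
for i in 1 2 3; do python3 -m pendant '[[[0.01,0,0],[0,0,0]],[[0.01,0,0],[0,0,0]],[[0,0,0],[0,0,0]]]' | egrep 'pos|ft'; done; python3 -c "
from h import *
d=snap('wrist','w12');s=env.observe();print(s['wrist_torque'],s['ft_force'])"
```

```text
position: [0.5935, -0.0391, -0.0038]
ft_force: [-1.8, -1.2, -1.3]
position: [0.5955, -0.0395, -0.0038]
ft_force: [-2.2, -3.1, -2.0]
position: [0.5975, -0.0399, -0.0037]
ft_force: [-1.8, -3.5, -1.7]
[-0.48291461  0.19786969 -0.2734708 ] [-1.33230307 -3.4694732  -2.31187071]
```

View pics/w12.png

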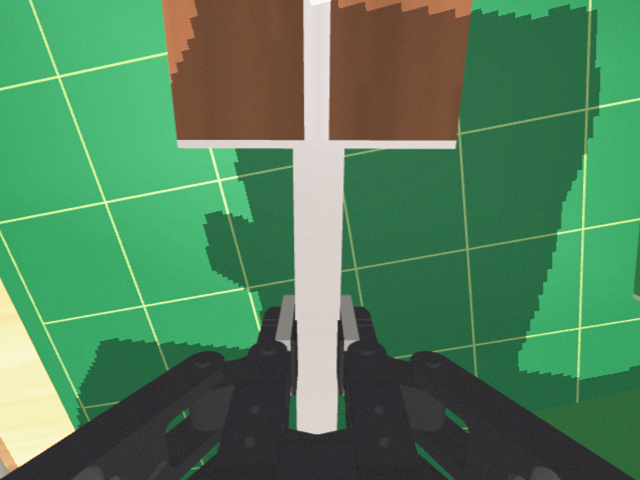

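The bar is about 35 mm in, with a small side force of 3.5 N. I ease tool y by 0.4 mm and carry on.

```bash
python3 -m pendant '[[[0.01,0.004,0],[0,0,0]],[[0.01,0,0],[0,0,0]],[[0,0,0],[0,0,0]]]' | egrep 'pos|ft'; for i in 1 2 3; do python3 -m pendant '[[[0.01,0,0],[0,0,0]],[[0.01,0,0],[0,0,0]],[[0,0,0],[0,0,0]]]' | egrep 'pos|ft'; done; python3 -c "
from h import *
s=env.observe();print(s['wrist_torque'],s['ft_force'],s['tool_rot'][:,0],s['time_s'])"
```

```text
position: [0.5993, -0.0405, -0.0038]
ft_force: [-1.8, -2.1, -1.2]
position: [0.6013, -0.041, -0.0038]
ft_force: [-1.7, -1.9, -2.4]
position: [0.6033, -0.0414, -0.0037]
ft_force: [-2.9, -1.2, -2.7]
position: [0.6053, -0.0418, -0.0038]
ft_force: [-2.2, -1.6, -2.3]
[-0.20037783  0.29246051 -0.19044954] [-2.18184268 -1.62940893 -2.31076192] [ 9.82438773e-01 -1.86584671e-01  4.67384682e-04] 21.175
```

```bash
for i in 1 2 3 4 5; do python3 -m pendant '[[[0.01,0,0],[0,0,0]],[[0.01,0,0],[0,0,0]],[[0,0,0],[0,0,0]]]' | egrep 'pos|ft'; done
```

```text
position: [0.6072, -0.0421, -0.0037]
ft_force: [-1.2, -1.1, -2.2]
position: [0.6092, -0.0425, -0.0037]
ft_force: [-2.2, -2.2, -2.6]
position: [0.6112, -0.0429, -0.0037]
ft_force: [-1.5, -1.8, -1.9]
position: [0.6132, -0.0433, -0.0037]
ft_force: [-2.3, -2.0, -2.1]
position: [0.6151, -0.0437, -0.0038]
ft_force: [-1.5, -1.4, -2.8]
```

```bash
python3 -c "
from h import *
d=snap('wrist','w13');d=snap('scene','s13');s=env.observe()
i=cv2.imread('pics/s13.png')[210:370,240:400];j=cv2.imread('pics/w13.png')
cv2.imwrite('pics/c13.png',np.hstack([cv2.resize(i,(480,480)),cv2.resize(j[:,170:470],(300,480))]))
d=snap('top','t13');cv2.imwrite('pics/c13t.png',cv2.resize(cv2.imread('pics/t13.png')[110:340,230:450],None,fx=2.5,fy=2.5))"
```

```text
(no output)
```

View pics/c13.png

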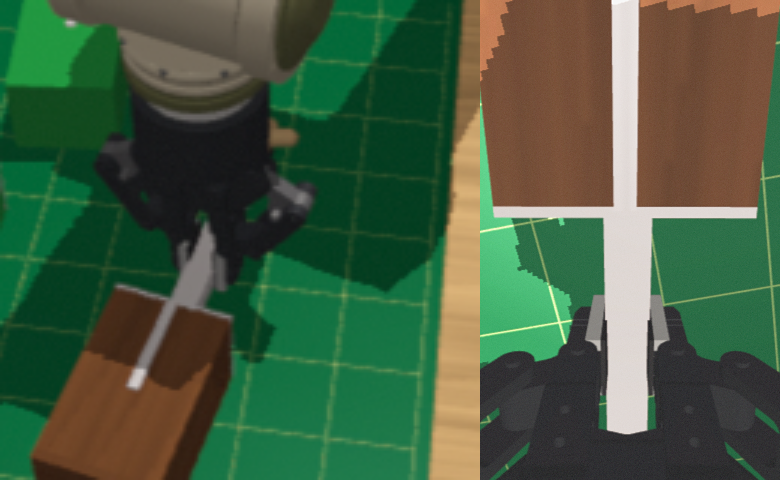

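View pics/c13t.png

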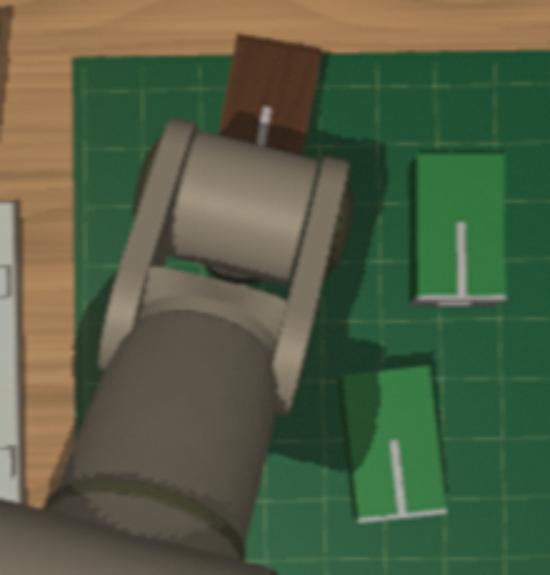

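```bash
python3 -m pendant '[[[0.01,0,0],[0,0,0]],[[0.01,0,0],[0,0,0]],[[0,0,0],[0,0,0]]]' | egrep 'pos|ft';python3 -m pendant '[[[0.01,0,0],[0,0,0]],[[0,0,0],[0,0,0]]]' | egrep 'pos|ft';python3 -m pendant '[[[0.01,0,0],[0,0,0]],[[0,0,0],[0,0,0]]]' | egrep 'pos|ft';python3 -m pendant '[[[0.01,0,0],[0,0,0]],[[0,0,0],[0,0,0]]]' | egrep 'pos|ft'
```

```text
position: [0.617, -0.044, -0.0038]
ft_force: [-1.6, -2.3, -2.1]
position: [0.618, -0.0442, -0.0038]
ft_force: [-1.8, -2.3, -2.6]
position: [0.619, -0.0444, -0.0037]
ft_force: [-1.2, -1.3, -1.6]
position: [0.6199, -0.0446, -0.0038]
ft_force: [-1.6, -2.5, -1.7]
```

```bash
for i in 1 2 3; do python3 -m pendant '[[[0.01,0,0],[0,0,0]],[[0,0,0],[0,0,0]]]' | egrep 'pos|ft|grip|time'; done
```

```text
time_s: 24.58
position: [0.621, -0.0448, -0.0037]
ft_force: [-1.1, -3.0, -1.8]
grip_width: 0.0145
time_s: 24.82
position: [0.6219, -0.0449, -0.0038]
ft_force: [-1.8, -1.5, -1.1]
grip_width: 0.0144
time_s: 25.08
position: [0.6229, -0.0451, -0.0038]
ft_force: [-1.5, -3.0, -2.5]
grip_width: 0.0143
```

No catch drag felt, which is odd. I check whether the bar is slipping in the jaws by following the visible tip of the vertebra's process in the scene views.

```bash
python3 -c "
from h import *
snap('scene','s14');s=env.observe();print(s['position'])
a=[cv2.resize(cv2.imread(f'pics/{f}.png')[200:290,300:380],(256,288),interpolation=cv2.INTER_CUBIC) for f in ('s10','s13','s14')]
cv2.imwrite('pics/c14.png',np.hstack(a))"
```

```text
[ 0.62289891 -0.04511012 -0.00375951]
```

View pics/c14.png

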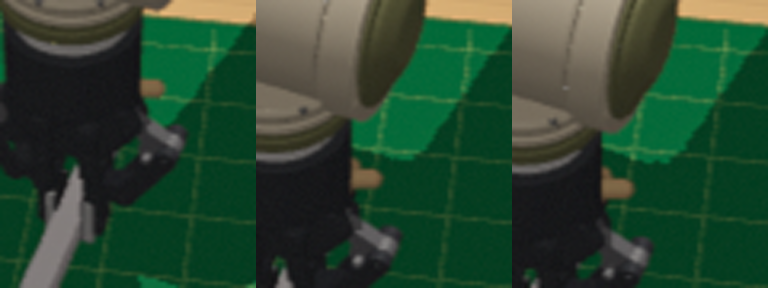

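```bash
python3 -c "
from h import *
np.set_printoptions(precision=4,suppress=True)
u=np.array([.9826,-.1857,0])
P=[np.array(p) for p in ([.5395,-.0289,0],[.6151,-.0437,0],[.6229,-.0451,0])]
for z in (.05,.065):
  for n,uv in (('vert',[(351.6,227.5),(338.75,256.25),(338.1,258.75)]),('kn',[(358.1,242.2),(345,274.4),(343.1,278.1)])):
    print(n,z,[round(float((onz(SC,q,z if n=='vert' else .11)-p)@u),4) for q,p in zip(uv,P)])
"
```

```text
vert 0.05 [-0.0953, -0.0912, -0.0927]
kn 0.05 [-0.0062, -0.0051, -0.0044]
vert 0.065 [-0.0809, -0.0785, -0.0802]
kn 0.065 [-0.0062, -0.0051, -0.0044]
```

The vertebra stays at a constant distance behind the tool (−0.081, −0.079, −0.080 m), so there is no slip. I continue.

```bash
for i in 1 2 3 4; do python3 -m pendant '[[[0.01,0,0],[0,0,0]],[[0,0,0],[0,0,0]]]' | egrep 'pos|ft'; done
```

```text
position: [0.6239, -0.0453, -0.0038]
ft_force: [-0.1, -2.8, -1.6]
position: [0.6249, -0.0455, -0.0037]
ft_force: [-1.3, -3.3, -2.5]
position: [0.6258, -0.0457, -0.0037]
ft_force: [-1.8, -2.5, -1.9]
position: [0.6268, -0.0459, -0.0038]
ft_force: [-1.8, -2.5, -1.5]
```

```bash
for i in 1 2 3; do python3 -m pendant '[[[0.01,0,0],[0,0,0]],[[0,0,0],[0,0,0]]]' | egrep 'pos|ft|time'; done
```

```text
time_s: 26.38
position: [0.6278, -0.046, -0.0038]
ft_force: [-1.9, -2.5, -1.8]
time_s: 26.62
position: [0.6288, -0.0462, -0.0038]
ft_force: [-1.4, -2.7, -1.8]
time_s: 26.88
position: [0.6298, -0.0464, -0.0038]
ft_force: [-1.5, -3.1, -2.4]
```

```bash
for i in 1 2 3; do python3 -m pendant '[[[0.01,0,0],[0,0,0]],[[0,0,0],[0,0,0]]]' | egrep 'pos|ft|time'; done
```

```text
time_s: 27.12
position: [0.6307, -0.0466, -0.0038]
ft_force: [-1.7, -3.4, -2.0]
time_s: 27.38
position: [0.6318, -0.0468, -0.0037]
ft_force: [-1.0, -2.0, -2.1]
time_s: 27.62
position: [0.6327, -0.047, -0.0037]
ft_force: [-2.1, -2.8, -2.9]
```

```bash
for i in 1 2; do python3 -m pendant '[[[0.01,0,0],[0,0,0]],[[0,0,0],[0,0,0]]]' | egrep 'pos|ft|time'; done
```

```text
time_s: 27.88
position: [0.6337, -0.0472, -0.0038]
ft_force: [-2.1, -2.1, -2.1]
time_s: 28.12
position: [0.6347, -0.0474, -0.0037]
ft_force: [-1.6, -3.0, -1.8]
```

```bash
python3 -c "
from h import *
snap('scene','s15');snap('wrist','w15');s=env.observe();print(s['position'],s['ft_force'],s['wrist_torque'],s['joint_efforts'])
i=cv2.imread('pics/s15.png')[200:300,290:390];j=cv2.imread('pics/w15.png')
cv2.imwrite('pics/c15.png',np.hstack([cv2.resize(i,(400,400),interpolation=cv2.INTER_CUBIC),cv2.resize(j[100:,170:470],(380,480))[:400]]))"
```

```text
[ 0.63466785 -0.04734583 -0.00377304] [-1.8545984  -3.55912779 -2.24666051] [-0.53816894  0.22593346 -0.14827621] [  2.20315419 -58.82209539 -18.70905697   0.61597528  -0.08763552
  -0.18774417]
```

View pics/c15.png

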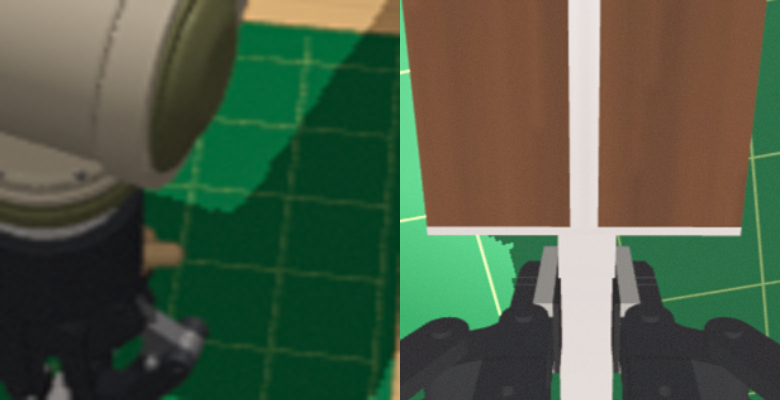

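View pics/s15.png

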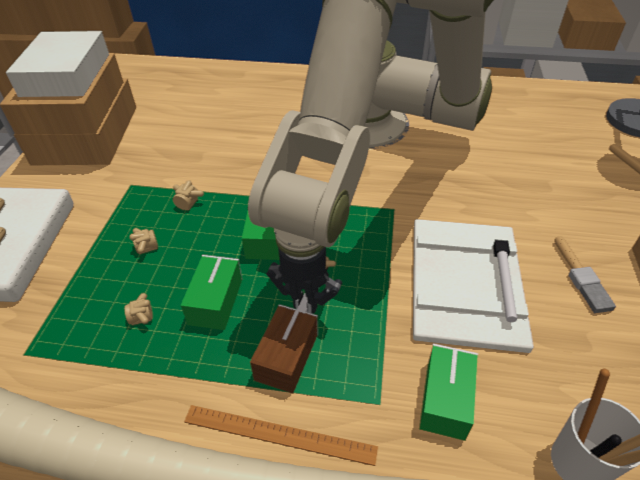

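```bash
for i in 1 2; do python3 -m pendant '[[[0.01,0,0],[0,0,0]],[[0,0,0],[0,0,0]]]' | egrep 'pos|ft|time'; done; python3 -c "
from h import *
s=env.observe();p=np.array([.63467,-.04735,0]);u=np.array([.9826,-.1857,0]);print((onz(SC,(335.75,263.75),.065)-p)@u)"
```

```text
time_s: 28.48
position: [0.6356, -0.0475, -0.0038]
ft_force: [-1.7, -2.2, -2.5]
time_s: 28.72
position: [0.6366, -0.0478, -0.0038]
ft_force: [-1.7, -2.8, -2.0]
-0.07919469753638493
```

```bash
for i in 1 2; do python3 -m pendant '[[[0.01,0,0],[0,0,0]],[[0,0,0],[0,0,0]]]' | egrep 'pos|ft|time'; done
```

```text
time_s: 28.98
position: [0.6371, -0.0478, -0.0039]
ft_force: [-3.8, -2.2, -1.2]
time_s: 29.22
position: [0.6375, -0.0479, -0.004]
ft_force: [-6.1, -2.9, -0.6]
```

Force is rising now and the arm begins to lag, so this may be the stop. I press on in 0.5–1 mm steps.

```bash
for i in 1 2; do python3 -m pendant '[[[0.01,0,0],[0,0,0]],[[0,0,0],[0,0,0]]]' | egrep 'pos|ft|grip'; done
```

```text
position: [0.6379, -0.0479, -0.0041]
ft_force: [-10.0, -2.0, -0.5]
grip_width: 0.0144
position: [0.6383, -0.0479, -0.0043]
ft_force: [-11.8, -1.2, -0.0]
grip_width: 0.0144
```

```bash
for i in 1 2; do python3 -m pendant '[[[0.01,0,0],[0,0,0]],[[0,0,0],[0,0,0]]]' | egrep 'pos|ft|grip'; done;  python3 -m pendant '[[[0,0,0],[0,0,0]],[[0,0,0],[0,0,0]]]' | egrep 'pos|ft|grip'
```

```text
position: [0.6386, -0.048, -0.0044]
ft_force: [-13.9, -1.5, 3.2]
grip_width: 0.0147
position: [0.6389, -0.048, -0.0044]
ft_force: [-16.8, -1.7, 4.2]
grip_width: 0.0147
position: [0.6389, -0.048, -0.0044]
ft_force: [-17.9, -1.3, 4.0]
grip_width: 0.0144
```

The axial push has risen by about 16 N, steadily and steeply, at 5–6 N per mm of real travel. That is the stop, at about 76 mm nominal depth. I ease the push to a few newtons before letting go.

```bash
python3 -m pendant '[[[-0.015,0,0],[0,0,0]],[[-0.015,0,0],[0,0,0]],[[0,0,0],[0,0,0]],[[0,0,0],[0,0,0]]]' | egrep 'pos|ft|grip'; python3 -c "
from h import *
s=env.observe();print(s['position'],s['ft_force'],s['wrist_torque'],s['tool_rot'])"
```

```text
position: [0.6379, -0.0479, -0.0041]
ft_force: [-8.8, -2.2, 0.6]
grip_width: 0.0149
[ 0.63789567 -0.04788783 -0.00408102] [-8.77323611 -2.17668278  0.63284291] [-0.39194142  1.21639186 -0.24690891] [[ 9.82446164e-01 -1.86507801e-01 -3.79147250e-03]
 [-1.86506122e-01 -9.82453477e-01  7.94758729e-04]
 [-3.87317404e-03 -7.36748310e-05 -9.99992497e-01]]
```

```bash
python3 -m pendant '[[[-0.01,0,0],[0,0,0]],[[0,0,0],[0,0,0]]]' | egrep 'pos|ft'; python3 -m pendant '[[[0,0,0],[0,0,0]],[[0,0,0],[0,0,0]],[[0,0,0],[0,0,0]],[[0,0,0],[0,0,0]],[[0,0,0],[0,0,0]],[[0,0,0],[0,0,0]]]' -0.1; python3 -c "
from h import *
snap('wrist','w16')"
```

```text
position: [0.6376, -0.0478, -0.004]
ft_force: [-5.6, -2.8, -0.7]
time_s: 31.98
position: [0.6385, -0.048, -0.0038]
tool_rot: [[0.982, -0.187, 0.0], [-0.187, -0.982, 0.0], [0.0, -0.0, -1.0]]
ft_force: [0.8, -0.4, -0.2]
grip_width: 0.0385
```

View pics/w16.png

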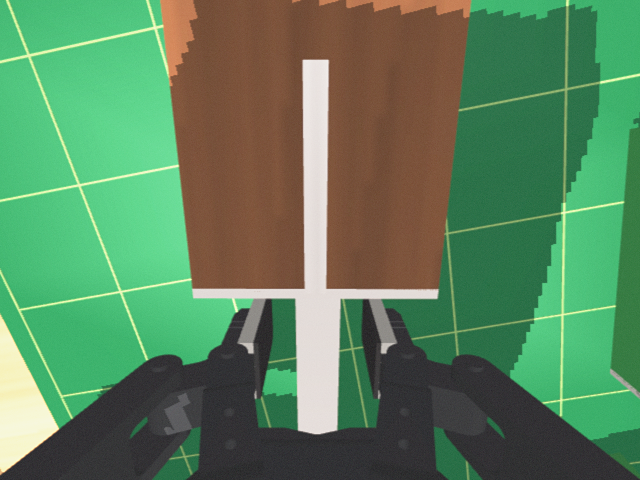

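Released: the bar stays in place (columns 297–340) and both fingers are clear. I rise straight up and look.

```bash
python3 -m pendant '[[[0,0,-0.1],[0,0,0]],[[0,0,-0.2],[0,0,0]],[[0,0,-0.3],[0,0,0]],[[0,0,-0.4],[0,0,0]],[[0,0,-0.4],[0,0,0]],[[0,0,-0.4],[0,0,0]],[[-0.4,0,0],[0,0,0]],[[-0.4,0,0],[0,0,0]],[[-0.2,0,0],[0,0,0]],[[0,0,0],[0,0,0]],[[0,0,0],[0,0,0]],[[0,0,0],[0,0,0]]]'; python3 -c "
from h import *
snap('wrist','w17');snap('scene','s17')"
```

```text
time_s: 33.52
position: [0.5409, -0.0296, 0.1761]
tool_rot: [[0.982, -0.187, 0.0], [-0.187, -0.982, -0.0], [0.0, -0.0, -1.0]]
ft_force: [-0.1, -0.1, 0.5]
grip_width: 0.0386
```

View pics/w17.png

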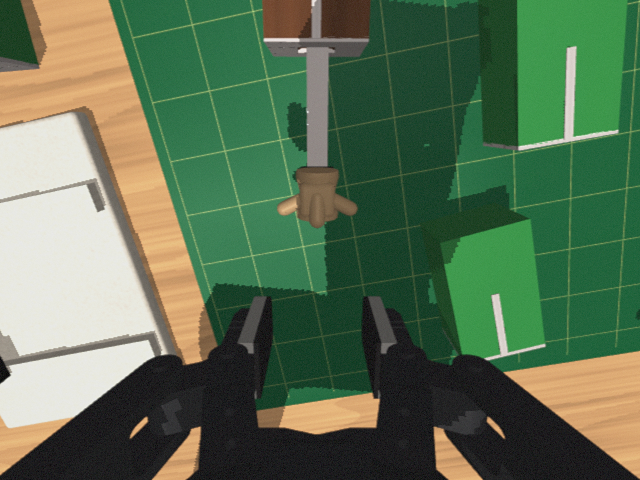

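View pics/s17.png

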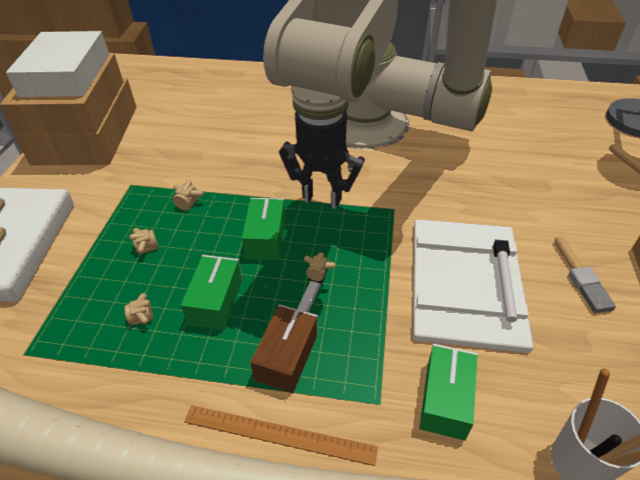

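```bash
python3 -c "
from h import *
j=cv2.imread('pics/w17.png')[30:235,265:370];cv2.imwrite('pics/c17.png',cv2.resize(j,None,fx=2.9,fy=2.9,interpolation=cv2.INTER_CUBIC))
A=load('w17');u=np.array([.9826,-.1857,0]);M=np.array([.6682,-.0540,.03])
for r in (160,165,168,171): print(r,(onz(A,(317,r),.038)-M)@u)
for r in (43,47,52): print(r,(onz(A,(317,r),.038)-M)@u)
"
```

```text
160 -0.07976324423345708
165 -0.08364868846265304
168 -0.08599524803942463
171 -0.08835338110770932
43 0.002906228802831931
47 0.0003181677946320414
52 -0.0029387095140019056
```

View pics/c17.png

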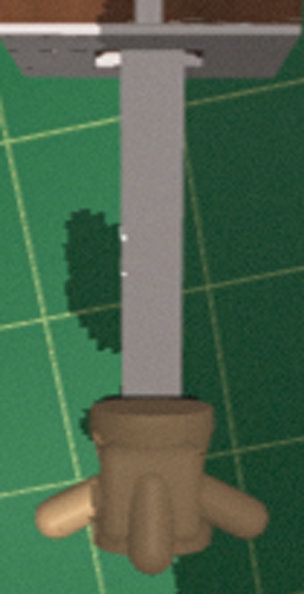

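Exposed bar from mouth to pad is 85 mm, which puts the depth at about 75 mm, in agreement with the force reading. The bar is straight in its socket, nothing else has moved, and the hand is clear.

```bash
python3 -c "
from h import *
print(env.observe()['time_s'],env.close_job())"
```

```text
the job is handed in; nothing more can be done
33.625 None
```

The bar with the mounted vertebra is in the socket of the brown wooden block, pushed home to the stop and released. I handed the job in at 33.6 s with the gripper well clear.

**What I did:** I gripped the bar by its bare metal between the ribs, carried it to the mouth and slid it in by small steps of 1 to 2 mm. I stopped when the push had risen steadily by about 16 N (peak about 17 N, roughly 5 to 7 N per mm). Then I eased the push to about 5 N, opened the jaws and rose straight up.

**Last checks:**
- **Depth:** my last picture shows about 85 mm of bare bar outside the mouth, so it is about 75 mm deep. The arm position gave 76 mm. Both are at the very top of the stated 50 to 75 mm range.
- **Position:** the bar sat straight in the socket after release, and I saw no spring-back. The round rod and loose vertebrae look undisturbed in the last scene picture.

**What disagreed:**
- **Fingertips:** by the cameras they stand about 18 mm behind the reported TCP, not 19 mm ahead as stated. My first grasp therefore closed in the air above the bar without touching it. I corrected for this and the second grasp held.
- **Catch:** I never felt a distinct bump, only about 1 to 3 N of axial drag, less than the 3 to 9 N described, and about 3 N sideways. The scene images showed no slip in the jaws beyond about 2 mm. So I judged the stop by the steep force rise and the depth.

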